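# Scrape the broken shards off the digester deck into the waste tray

### The arm

A 7-joint arm with a two-finger parallel gripper is mounted at the origin on the work surface. World frame = base frame: x ahead of the robot, y to its left, z up, the work surface at z = 0. Lengths are in m, angles in rad, forces in N, time in s.
With the tool pointing down it reaches from about 0.35 to 0.9 m from the base axis. Payload 8.1 kg.
Tool frame: the origin (TCP) lies at the very end of the fingers, on their centre line; the grasp point (between the pads) lies 19 mm behind it; z points along the fingers, y is the line along which they close (so a half turn about z gives the same grasp; the last joint's range is limited). The gripper opens to 92 mm and grips with 3 to 60 N. Pads are 19 mm wide; open, the fingers measure 130 mm over their backs; the gripper's body (75 mm by 190 mm) begins 47 mm behind the grasp point.
Start: joints at [1.107, 0.434, 0.025, 1.573, -0.012, 1.134, -0.075], TCP at [0.221, -0.585, 0.227] pointing down, gripper open.
Joint ranges: [-2.62, 2.62], [-0.44, 2.09], [-1.27, 1.32], [0.08, 2.57], [-1.32, 4.46], [0.12, 2], [-2.74, 2.74]. Speed limits (rad/s): [2.22, 2.22, 3.01, 3.01, 3.14, 3.14, 3.14].

### API

Orientations are given as [roll, pitch, yaw] about the fixed x, y, z axes, in that order (R = Rz(yaw) Ry(pitch) Rx(roll)).
In Python, from bench import read_state, grab_frame, camera_info, close_job, find_in, pinpoint gives the robot as it stands. The module is installed in compiled form; this text tells all that it offers.
- The arm moves only by the tool send_rows, never from a script. Its arguments are lists of equal length, an entry for each row: "travel": the shift along the tool's x, y, z as a fraction of full scale, a list of three; "turn": the turn, a rotation vector about the tool's x, y, z as a fraction of full scale, a list of three; "grip": the opening, from 0 (shut) to 1 (fully open). In form: {"travel": [[dx, dy, dz], ...], "turn": [[rx, ry, rz], ...], "grip": [grip, ...]}. A call has 1 to 5 rows; each row is the pose to reach, as a shift and turn from the pose commanded when the call began, along the tool's axes at that moment, turning the shorter way round; what a row does not reach only later rows make up. Full scale, the value 1, is 300 mm for a shift and pi rad for a turn. A row lasts 1/10 s, in which the tool goes at most 50 mm and 8.59 degrees, less where a joint would pass 70% of its speed; a pose out of reach is approached as far as the arm can. A call with a number of a shift or a turn outside -1 to 1 is refused whole. A call with a gripper value outside its range is refused whole. The fingers move at their own pace and stop on an object; "force" is the grip in N (left out, the last holds). Time passes only in rows, so rows that repeat a pose let the fingers close. It gives the time, the measured TCP pose, the force, the opening and the grip force at its end, in the units of the state.
- read_state(): the state, without advancing time (a new reading comes with each control period).
- grab_frame(name): name is "scene" or "side" or "wrist"; returns the picture (420x560x3 uint8, red, green, blue); there is no depth.
- camera_info(name): a dict with "K" (3x3 intrinsics, pixels), "pose" (4x4, takes a point from camera to world coordinates); the wrist camera has in their place "mount" (4x4, takes a point from camera to tool coordinates, whose origin is the TCP and whose axes are the flange's). Camera axes: x right, y up, looking along -z (the intrinsics and any distortion apply to the point x, -y, -z); pixel columns grow to the right and rows downward; lengths in m; the calibration is good to about 2 mm. A picture is of the moment at which its call begins: read the wrist's pose just before it. camera_info takes no time and is no camera call.
- close_job(): hands the job in; it is judged then, once.
Trained networks look in the newest picture that a camera, given by its name, has taken for a name from the list of things; names that differ only in an ending like _2 or _b are one class to them, and where a whole thing is asked for, a point or a joint stands for the part that bears it (a point fixed in the world has none). Each returns a list of dicts, best first, with "p" (0 to 1); they miss things now and then, are a little off and sometimes report something else, mostly with a low value. They report only what shows in the picture. A call takes as long as a camera call. They do not tell look-alikes from the thing itself.
- find_in(query, camera): "centre" ([x, y, z] in m, in world coordinates, good to about 4 mm: the middle of the surface that is visible of it).
- pinpoint(query, camera): "centre" ([x, y, z] in m, in world coordinates, good to about 4 mm: a listed point, or the origin of a listed thing).
The state is a dict: "time_s": time; "qpos": joint angles; "qvel": joint speeds; "joint_torque": joint torques, N m; "ee_pos": TCP position; "tool_rot": TCP orientation; "force": force on the tool from outside, world axes, zero at the start; "ft_torque": the same for the moment, N m; "grip_width": finger opening in m; "grasp_force": force on a finger pad.
Only numpy, scipy, OpenCV 4.12 (cv2) and the standard library are available. Lean on these libraries where they do the work, as an engineer would, in place of code of your own. Each camera call takes 0.05 s, during which the arm holds its last target. There are 200 camera calls.

### The job

Broken ceramic shards lie on the black deck of the digester: take the scraper by its slanted handle and, with its blade flat and pressed lightly on the deck, scrape all four shards off the end of the deck where the yellow waste tray stands (it may be at either end; none may go into the blue tray of clean vials at the other). Do not touch the shards with the fingers, do not lean hard on the deck or knock the steel exhaust duct above it, and leave the glassware, bottles and other things about alone. Then stand the scraper back on the middle of its black mat, blade down, and let go.

Things in the scene. Friction and masses are not known exactly. Their poses are not given: they have to be found in the camera images.
- digester: Low fixed appliance, white housing with a flat black deck on top, 136 (x) by 360 (y) mm, deck 70 mm above the table. Origin: centre of its underside; z up, y along the deck, the -x side faces the robot (with some yaw). Both short ends (y = -180 and +180 mm) are open: what is pushed over an end drops into the tray standing there.
- deck (a point): Centre of the deck's flat top, axes as the digester's. Along both long sides of the deck runs a steel lip 8 mm wide and 10 mm high; the lane between the lips is 120 mm wide (x = -60 to +60 mm).
- duct: Steel exhaust duct over the deck, fixed to the digester (same origin and axes): a box x = -16 to 44, y = -185 to 185, z = 275 to 320 mm (205 above the deck), on two 18 mm posts behind the deck (x = 86 to 104, y = +-165 mm). It leaves no room for an upright gripper over the deck: come in under it from the robot's side, the tool tilted about 28 degrees.
- duct_edge (a point): Middle of the duct's lower edge on the robot's side.
- waste_tray: Yellow open plastic tray with a few old shards in it, fixed, 150 (x) by 130 (y) by 45 mm high, walls 4 mm. Origin: centre of its underside, on the table; same yaw as the digester. It stands against the digester's +y or -y end, 235 mm from its centre, tucked under the deck's end by 10 mm.
- clean_tray: Blue tray of the same size with six capped glass vials, fixed, at the digester's other end. Origin: centre of its underside.
- shard0: One of four broken pieces of white ceramic with a brown patch, about 26 x 20 mm and 8 mm thick, 11 g, lying flat and loose somewhere on the deck, within 110 mm of its middle in y and 45 mm in x. Origin: centre of its underside.
- shard1: One of four broken pieces of white ceramic with a brown patch, about 24 x 22 mm and 8 mm thick, 11 g, lying flat and loose somewhere on the deck, within 110 mm of its middle in y and 45 mm in x. Origin: centre of its underside.
- shard2: One of four broken pieces of white ceramic with a brown patch, about 28 x 18 mm and 8 mm thick, 11 g, lying flat and loose somewhere on the deck, within 110 mm of its middle in y and 45 mm in x. Origin: centre of its underside.
- shard3: One of four broken pieces of white ceramic with a brown patch, about 22 x 20 mm and 8 mm thick, 11 g, lying flat and loose somewhere on the deck, within 110 mm of its middle in y and 45 mm in x. Origin: centre of its underside.
- scraper: Green block (the blade) 108 (x) by 30 (y) by 24 mm high, flat underside, with an orange handle of section 22 by 18 mm (18 in y), raked 28 degrees from vertical towards its -x (the robot's side). The handle's axis starts at x = 20, z = 22 mm and is 66 mm long. Origin: centre of the underside. About 160 g. With its x along the digester's x it fits between the lips, 6 mm free each side.
- grip (a point): Point on the handle's axis to grip, 43 mm up the handle: x = -0.2 mm, z = 60.0 mm in the scraper's frame. The two faces to pinch look to the scraper's +y and -y and are 18 mm apart; the fingers point along the handle, that is 28 degrees from straight down, tips towards the scraper's +x.
- mat: Black rubber mat, fixed, 124 by 100 mm and 4 mm thick, on which the scraper stands at the start. Origin: centre of its underside, on the table.
- beaker: Bystander: clear glass beaker, 68 mm across, 90 high. Loose; origin: at its middle underneath.
- reagent: Bystander: amber bottle, 60 mm across, 110 high. Loose; origin: at its middle underneath.
- crucible: Bystander: small white ceramic bowl, 44 mm across, 28 high. Loose; origin: at its middle underneath.
- stopper: Bystander: black rubber stopper, 28 mm across, 24 high. Loose; origin: at its middle underneath.
- jar: Bystander: white jar, 56 mm across, 70 high. Loose; origin: at its middle underneath.
- spatula: Bystander: metal spatula with a wooden handle, about 200 mm long, lying flat. Loose; origin: on the table under its length.
There are look-alikes about, which are no part of the job. What is meant by the scraper is not red or turquoise, and is the larger of those in its own colour.

How it is judged:
By the outcome, as a careful person would: the job done as asked, in the order asked, and still so for the second after the job is handed in, with the robot touching nothing.
It also fails if it takes over 72 s, if anything falls off the work surface, if the arm or the gripper's body presses on something with over 40 N, if the wrist force passes 120 N, or if a joint passes its speed limit or range.

## Working session

There is one attempt and no reset: what is moved stays moved. The work goes in short steps, Python scripts to look and compute and a tool call to move; the robot and the scene stay as the last step left them, time stands still between calls to the robot, and variables do not carry over. Pictures are saved under pics/ and viewed, at most 13 in all, crops included, and the job is handed in when it is done.

Besides the shell and the picture viewer there is one more tool, called after "Request:" by a JSON object that holds its "op" and its "data", one argument or row to a line. send_rows: Moves the arm, as the interface text tells. Its arguments: {"type":"object","properties":{"travel":{"type":"array","items":{"type":"array","items":{"type":"number","minimum":-1,"maximum":1}}},"turn":{"type":"array","items":{"type":"array","items":{"type":"number","minimum":-1,"maximum":1}}},"grip":{"type":"array","items":{"type":"number"}},"force":{"type":"number"}},"required":["travel","turn","grip"]}

```bash
mkdir -p pics; ls; python3 - <<'E'
from bench import *
import cv2,numpy as np
s=read_state(); print(s['time_s'],s['ee_pos'],s['tool_rot'],s['grip_width'],s['force'])
for c in ['scene','side']:
    im=grab_frame(c); cv2.imwrite(f'pics/{c}0.png',im[:,:,::-1])
    i=camera_info(c); print(c,np.round(i['K'],1).tolist(),np.round(i['pose'],3).tolist(),[k for k in i])
    for q in ['deck','digester','duct_edge','waste_tray','clean_tray','shard0','scraper','grip','mat']:
        print(q,[(round(d['p'],2),np.round(d['centre'],3).tolist()) for d in pinpoint(q,c)][:6])
E
```

```text
pics
0.0 [ 0.22036227 -0.58427719  0.22594343] [-3.13995528e+00  1.59741391e-04  3.60670947e-01] 0.09171545050190934 [0.17675832 0.51703519 0.57499324]
scene [[380.0, 0.0, 278.0], [0.0, 380.0, 207.5], [0.0, 0.0, 1.0]] [[-0.646, -0.581, 0.495, 1.168], [0.763, -0.484, 0.428, 0.614], [-0.009, 0.654, 0.756, 1.143], [0.0, 0.0, 0.0, 1.0]] ['K', 'pose']
deck [(0.63, [0.648, -0.023, 0.071])]
digester [(0.62, [0.65, -0.021, -0.004])]
duct_edge [(0.65, [0.635, -0.022, 0.274]), (0.62, [0.46, 0.245, 0.008])]
waste_tray [(0.89, [0.656, -0.255, -0.0]), (0.63, [0.508, 0.444, 0.069])]
clean_tray [(0.98, [0.642, 0.211, 0.001]), (0.51, [0.402, -0.282, -0.0])]
shard0 [(0.54, [0.692, 0.0, 0.071]), (0.45, [0.663, -0.122, 0.069]), (0.45, [0.684, -0.059, 0.073])]
scraper [(0.74, [0.685, 0.356, 0.005]), (0.63, [0.488, 0.579, 0.004]), (0.61, [0.35, 0.456, -0.001])]
grip [(0.92, [0.511, 0.44, 0.068]), (0.69, [0.684, 0.355, 0.042]), (0.61, [0.486, 0.576, 0.039]), (0.59, [0.354, 0.461, 0.058])]
mat [(0.64, [0.513, 0.452, -0.003])]
side [[477.9, 0.0, 274.0], [0.0, 477.9, 208.0], [0.0, 0.0, 1.0]] [[-0.951, 0.182, -0.251, 0.138], [-0.31, -0.567, 0.763, 1.211], [-0.003, 0.803, 0.596, 1.088], [0.0, 0.0, 0.0, 1.0]] ['K', 'pose']
deck [(0.98, [0.648, -0.023, 0.067])]
digester [(0.62, [0.395, 0.294, 0.003]), (0.56, [0.653, -0.024, 0.0])]
duct_edge [(0.79, [0.636, -0.021, 0.277]), (0.23, [0.658, -0.255, 0.005])]
waste_tray [(0.93, [0.661, -0.257, 0.002])]
clean_tray [(0.74, [0.645, 0.212, 0.003]), (0.25, [0.44, 0.072, -0.001]), (0.24, [0.659, -0.255, 0.004])]
shard0 [(0.67, [0.518, -0.444, -0.002]), (0.62, [0.651, 0.055, 0.07]), (0.61, [0.692, 0.0, 0.075]), (0.44, [0.656, -0.122, 0.069]), (0.36, [0.687, -0.056, 0.075])]
scraper [(0.81, [0.684, 0.353, 0.001]), (0.71, [0.508, 0.44, 0.006]), (0.69, [0.351, 0.46, 0.002])]
grip [(0.88, [0.506, 0.445, 0.061]), (0.73, [0.35, 0.45, 0.06]), (0.52, [0.68, 0.356, 0.041])]
mat [(0.95, [0.512, 0.45, -0.002])]
```

View pics/scene0.png

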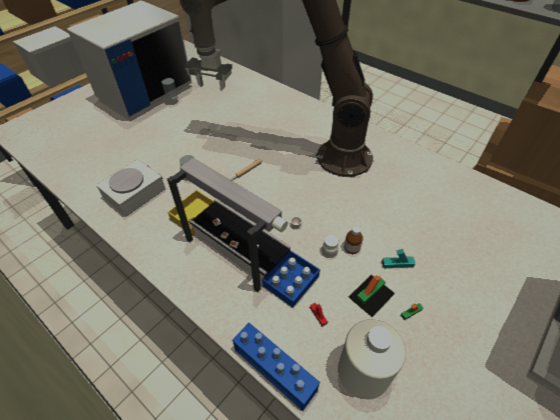

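View pics/side0.png

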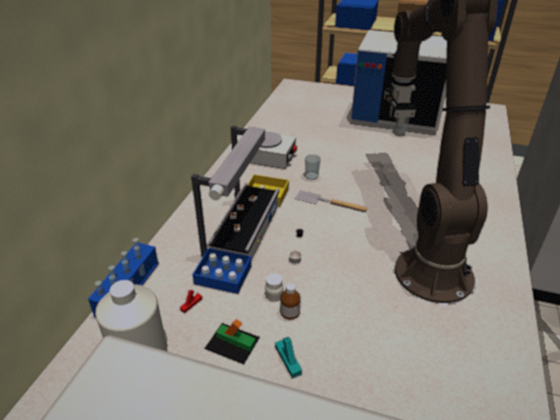

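Scene picture: the large green and orange scraper is on the black mat at (371,290). The look-alikes are a small green one at (412,311), a red one at (318,313) and a turquoise one at (398,260). The yellow tray is at the far (-y) end of the deck at (190,208), and the blue one at (292,275) is at +y. The side view agrees: scraper at (235,337), turquoise at (288,355), red at (191,301). I choose the one on the mat and will check it in a close crop.

```bash
cat > h.py <<'E'
import numpy as np,cv2
from bench import *
from scipy.spatial.transform import Rotation as Ro
def T(s):
    return np.array(s['ee_pos']),Ro.from_euler('xyz',s['tool_rot']).as_matrix()
def cam(c,s=None):
    i=camera_info(c)
    if 'pose' in i: return np.array(i['K']),np.array(i['pose'])
    p,R=T(s);M=np.eye(4);M[:3,:3]=R;M[:3,3]=p
    return np.array(i['K']),M@np.array(i['mount'])
def back(K,P,uv,z):
    uv=np.asarray(uv,float).reshape(-1,2)
    d=np.c_[(uv[:,0]-K[0,2])/K[0,0],-(uv[:,1]-K[1,2])/K[1,1],-np.ones(len(uv))]@P[:3,:3].T
    return P[:3,3]+d*((z-P[2,3])/d[:,2])[:,None]
def proj(K,P,X):
    c=(np.asarray(X)-P[:3,3])@P[:3,:3]
    return np.c_[K[0,0]*c[:,0]/-c[:,2]+K[0,2],K[1,1]*-c[:,1]/-c[:,2]+K[1,2]]
def handR(yaw,tilt=28):
    # tool z along handle downward, tips to +x of yaw frame; tool y along frame -y (tool x = frame +x-ish)
    t=np.radians(tilt); z=np.array([np.sin(t),0,-np.cos(t)]); y=np.array([0,-1,0]); x=np.cross(y,z)
    return Ro.from_euler('z',yaw).as_matrix()@np.c_[x,y,z]
def rel(p1,R1,p0=None,R0=None):
    if p0 is None: p0,R0=T(read_state())
    t=R0.T@(np.asarray(p1)-p0)/0.3; r=Ro.from_matrix(R0.T@R1).as_rotvec()/np.pi
    print('travel',np.round(t,4).tolist(),'turn',np.round(r,4).tolist(),'mm',round(np.linalg.norm(t)*300),'deg',round(np.linalg.norm(r)*180,1))
E
python3 - <<'E'
from h import *
im=cv2.imread('pics/side0.png'); b=im[290:390,160:320]; im2=cv2.imread('pics/scene0.png')[240:340,300:460]
cv2.imwrite('pics/crop1.png',np.hstack([cv2.resize(a,None,fx=2.4,fy=2.4,interpolation=cv2.INTER_CUBIC) for a in (b,im2)]))
print('mount',np.round(camera_info('wrist')['mount'],3).tolist())
for c in ['scene','side']:
    K,P=cam(c); m=cv2.imread(f'pics/{c}0.png'); h=cv2.cvtColor(m,cv2.COLOR_BGR2HSV)
    g=cv2.inRange(h,(45,100,40),(75,255,255)); n,l,st,ce=cv2.connectedComponentsWithStats(g)
    for k in range(1,n):
        if st[k,4]>15:
            v,u=np.where(l==k); X=back(K,P,np.c_[u,v],0.02)[:,:2]
            r=cv2.minAreaRect((X*1000).astype(np.float32)); print(c,st[k,4],ce[k].round(),r)
E
```

```text
mount [[0.0, 0.962, 0.275, 0.075], [1.0, -0.001, 0.0, -0.0], [0.0, 0.275, -0.962, -0.159], [0.0, 0.0, 0.0, 1.0]]
scene 202 [370. 292.] ((509.4378356933594, 442.1341247558594), (36.320194244384766, 115.37919616699219), 80.67765808105469)
scene 113 [411. 312.] ((491.0308837890625, 580.7925415039062), (19.883750915527344, 73.216064453125), 69.7861557006836)
side 478 [236. 338.] ((504.27783203125, 441.66656494140625), (47.122135162353516, 114.25143432617188), 81.5749740600586)
```

View pics/crop1.png

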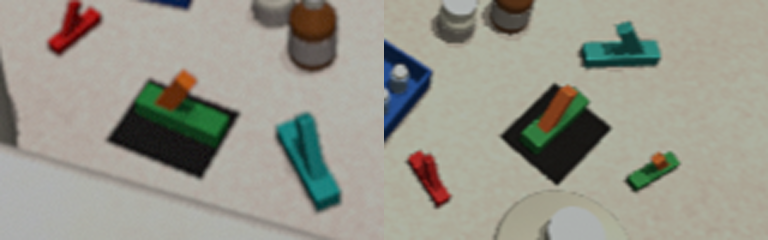

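Close crop: the large green blade with its orange handle stands on the black mat, and the handle leans towards the robot. The small green, red and turquoise look-alikes lie apart from it. Moving there over waypoints.

```bash
sed -i 's/y=np.array(\[0,-1,0\])/y=np.array([0,1,0])/' h.py; python3 - <<'E'
from h import *
dn=lambda y:Ro.from_euler('z',y,degrees=True).as_matrix()@np.diag([1.,-1,-1])
Rf=handR(np.radians(-9)); g=np.array([.508,.443,.064])
W=[((.30,-.45,.38),dn(55)),((.40,-.25,.42),dn(92)),((.45,-.03,.42),dn(125)),((.45,.18,.40),dn(150)),(tuple(g-Rf[:,2]*.24),handR(np.radians(-14),10)),(tuple(g-Rf[:,2]*.1),Rf)]
p,R=T(read_state())
for w,Rw in W: rel(w,Rw,p,R); p,R=np.array(w),Rw
E
```

```text
travel [0.4062, -0.327, -0.5108] turn [0.0, 0.0, -0.1907] mm 219 deg 34.3
travel [0.7373, -0.1093, -0.1333] turn [0.0, 0.0, -0.2056] mm 227 deg 37.0
travel [0.7271, 0.1922, 0.0] turn [0.0, 0.0, -0.1833] mm 226 deg 33.0
travel [0.5734, 0.4015, 0.0667] turn [0.0, 0.0, -0.1389] mm 211 deg 25.0
travel [0.6215, 0.7213, 0.4136] turn [-0.0078, -0.0552, -0.0887] mm 311 deg 18.9
travel [-0.1434, 0.0191, 0.4437] turn [-0.0091, -0.0999, -0.0264] mm 140 deg 18.7
```

Request:
{"op": "send_rows", "data": {
  "travel": [
    [0.406,-0.327,-0.511],
    [0.406,-0.327,-0.511],
    [0.406,-0.327,-0.511],
    [0.406,-0.327,-0.511],
    [0.406,-0.327,-0.511]
  ],
  "turn": [
    [0,0,-0.19],
    [0,0,-0.19],
    [0,0,-0.19],
    [0,0,-0.19],
    [0,0,-0.19]
  ],
  "grip": [1,1,1,1,1]
}}

```text
time_s: 1.5
ee_pos: [0.303, -0.4476, 0.3842]
tool_rot: [3.136, 0.0, 0.966]
force: [-0.6, 0.8, 0.3]
grip_width: 0.0916
grasp_force: 0.0
```

Request:
{"op": "send_rows", "data": {
  "travel": [
    [0.737,-0.11,-0.133],
    [0.737,-0.11,-0.133],
    [0.737,-0.11,-0.133],
    [0.737,-0.11,-0.133],
    [0.737,-0.11,-0.133]
  ],
  "turn": [
    [0,0,-0.205],
    [0,0,-0.205],
    [0,0,-0.205],
    [0,0,-0.205],
    [0,0,-0.205]
  ],
  "grip": [1,1,1,1,1]
}}

```text
time_s: 2.0
ee_pos: [0.4017, -0.2466, 0.4205]
tool_rot: [3.14, -0.0, 1.609]
force: [0.2, -0.1, -0.0]
grip_width: 0.0917
grasp_force: 0.0
```

Request:
{"op": "send_rows", "data": {
  "travel": [
    [0.727,0.192,0],
    [0.727,0.192,0],
    [0.727,0.192,0],
    [0.727,0.192,0],
    [0.727,0.192,0]
  ],
  "turn": [
    [0,0,-0.183],
    [0,0,-0.183],
    [0,0,-0.183],
    [0,0,-0.183],
    [0,0,-0.183]
  ],
  "grip": [1,1,1,1,1]
}}

```text
time_s: 2.5
ee_pos: [0.4512, -0.0264, 0.4198]
tool_rot: [3.141, -0.001, 2.183]
force: [0.5, -0.3, 0.4]
grip_width: 0.0915
grasp_force: 0.0
```

Request:
{"op": "send_rows", "data": {
  "travel": [
    [0.573,0.402,0.067],
    [0.573,0.402,0.067],
    [0.573,0.402,0.067],
    [0.573,0.402,0.067],
    [0.573,0.402,0.067]
  ],
  "turn": [
    [0,0,-0.139],
    [0,0,-0.139],
    [0,0,-0.139],
    [0,0,-0.139],
    [0,0,-0.139]
  ],
  "grip": [1,1,1,1,1]
}}

```text
time_s: 3.0
ee_pos: [0.4508, 0.1847, 0.399]
tool_rot: [3.14, -0.002, 2.618]
force: [0.2, -0.6, 0.1]
grip_width: 0.0919
grasp_force: 0.0
```

Request:
{"op": "send_rows", "data": {
  "travel": [
    [0.311,0.361,0.207],
    [0.311,0.361,0.207],
    [0.311,0.361,0.207],
    [0.311,0.361,0.207]
  ],
  "turn": [
    [0,0,0],
    [0,0,0],
    [0,0,0],
    [0,0,0]
  ],
  "grip": [1,1,1,1]
}}

```text
time_s: 3.4
ee_pos: [0.4233, 0.324, 0.3349]
tool_rot: [-3.14, -0.004, 2.618]
force: [-0.1, -0.3, 0.5]
grip_width: 0.0921
grasp_force: 0.0
```

Request:
{"op": "send_rows", "data": {
  "travel": [
    [0.311,0.361,0.207],
    [0.311,0.361,0.207],
    [0.311,0.361,0.207],
    [0.311,0.361,0.207]
  ],
  "turn": [
    [-0.008,-0.055,-0.089],
    [-0.008,-0.055,-0.089],
    [-0.008,-0.055,-0.089],
    [-0.008,-0.055,-0.089]
  ],
  "grip": [1,1,1,1]
}}

```text
time_s: 3.8
ee_pos: [0.3965, 0.4645, 0.2724]
tool_rot: [-3.141, 0.171, 2.9]
force: [-0.1, 0.3, -0.4]
grip_width: 0.0916
grasp_force: 0.0
```

Request:
{"op": "send_rows", "data": {
  "travel": [
    [-0.143,0.019,0.444],
    [-0.143,0.019,0.444],
    [-0.143,0.019,0.444],
    [-0.143,0.019,0.444],
    [-0.143,0.019,0.444]
  ],
  "turn": [
    [-0.009,-0.1,-0.026],
    [-0.009,-0.1,-0.026],
    [-0.009,-0.1,-0.026],
    [-0.009,-0.1,-0.026],
    [-0.009,-0.1,-0.026]
  ],
  "grip": [1,1,1,1,1]
}}

```text
time_s: 4.3
ee_pos: [0.466, 0.4494, 0.1523]
tool_rot: [3.142, 0.488, 2.976]
force: [-0.1, 0.6, 0.4]
grip_width: 0.0917
grasp_force: 0.0
```

```bash
python3 - <<'E'
from h import *
s=read_state(); im=grab_frame('wrist')
K,P=cam('wrist',s); b=im[:,:,::-1].copy(); cv2.imwrite('pics/w1.png',b)
print(s['ee_pos'],s['qpos'])
for q in ['grip','scraper','mat']: print(q,[(round(d['p'],2),np.round(d['centre'],3).tolist()) for d in pinpoint(q,'wrist')][:3])
h=cv2.cvtColor(b,cv2.COLOR_BGR2HSV)
for nm,lo,hi,z in [('green',(45,100,30),(75,255,255),.028),('orange',(5,130,60),(18,255,255),.064)]:
    g=cv2.inRange(h,lo,hi); n,l,st,ce=cv2.connectedComponentsWithStats(g)
    for k in range(1,n):
        if st[k,4]>300:
            v,u=np.where(l==k); print(nm,st[k],ce[k].round(),cv2.minAreaRect((back(K,P,np.c_[u,v],z)[:,:2]*1000).astype(np.float32)))
E
```

```text
[0.46596474 0.44935843 0.15229816] [-0.6288859   0.55762984 -0.68621309  1.82351853  1.00329441  1.04957091
 -0.42815091]
grip [(0.89, [0.482, 0.579, 0.042]), (0.86, [0.508, 0.441, 0.064])]
scraper [(0.76, [0.482, 0.58, 0.003]), (0.68, [0.506, 0.439, 0.004])]
mat [(0.66, [0.516, 0.448, -0.002])]
green [432  83  37  36 501] [453.  97.] ((459.06854248046875, 581.9210815429688), (18.335838317871094, 27.999366760253906), 69.19066619873047)
green [ 259  111   38  109 2800] [278. 152.] ((502.06414794921875, 443.2183532714844), (29.751182556152344, 117.7320327758789), 80.99458312988281)
green [407 138  29  26 397] [422. 153.] ((498.8105163574219, 567.1875610351562), (17.85793113708496, 24.929824829101562), 69.27529907226562)
orange [ 35  27  71  53 482] [78. 46.] ((369.57110595703125, 350.4885559082031), (38.32072448730469, 12.920121192932129), 33.64360427856445)
orange [   0   49   79   99 5619] [ 34. 100.] ((401.8873596191406, 303.746337890625), (43.540016174316406, 73.287353515625), 49.59047317504883)
orange [ 436  104   27   62 1174] [449. 136.] ((463.96124267578125, 567.1194458007812), (52.117122650146484, 16.32196044921875), 15.591793060302734)
orange [266 185  24  42 539] [277. 201.] ((509.6066589355469, 441.677490234375), (19.18499755859375, 46.41381072998047), 80.92041778564453)
```

View pics/w1.png

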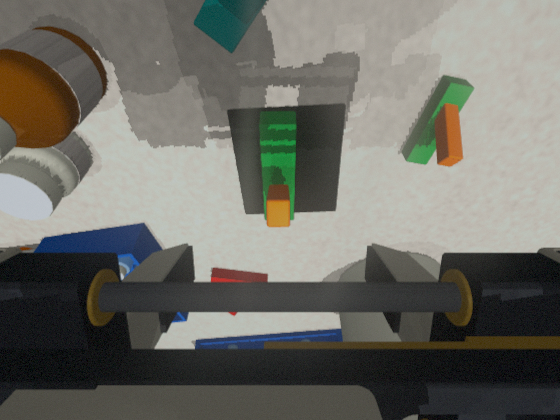

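Wrist view: the green blade runs along (278,111–219) with the end of the handle at (278,213), fully on the mat. The small green look-alike is to the right at (440,130). The blade's yaw is about -9°, and the grip point at (0.508,0.442,0.064) fits the nominal height.

```bash
python3 - <<'E'
from h import *
R=handR(np.radians(-9)); g=np.array([.508,.442,.064]); rel(g+.019*R[:,2],R)
E
```

```text
travel [0.0147, -0.0091, 0.3969] turn [0.0004, 0.0002, -0.0025] mm 119 deg 0.5
```

Request:
{"op": "send_rows", "data": {
  "travel": [
    [0.015,-0.009,0.1],
    [0.015,-0.009,0.2],
    [0.015,-0.009,0.3],
    [0.015,-0.009,0.36],
    [0.015,-0.009,0.397]
  ],
  "turn": [
    [0,0,-0.002],
    [0,0,-0.002],
    [0,0,-0.002],
    [0,0,-0.002],
    [0,0,-0.002]
  ],
  "grip": [1,1,1,1,1]
}}

```text
time_s: 5.0
ee_pos: [0.5169, 0.439, 0.0443]
tool_rot: [-3.14, 0.489, 2.985]
force: [-0.0, -1.1, 0.5]
grip_width: 0.092
grasp_force: 0.0
```

Request:
{"op": "send_rows", "data": {
  "travel": [
    [0,0,0],
    [0,0,0],
    [0,0,0],
    [0,0,0],
    [0,0,0]
  ],
  "turn": [
    [0,0,0],
    [0,0,0],
    [0,0,0],
    [0,0,0],
    [0,0,0]
  ],
  "grip": [0.6,0.45,0.3,0.2,0],
  "force": 30
}}

```text
time_s: 5.5
ee_pos: [0.5158, 0.4398, 0.0453]
tool_rot: [-3.14, 0.489, 2.986]
force: [-0.3, -0.1, 0.5]
grip_width: 0.0565
grasp_force: 0.0
```

Request:
{"op": "send_rows", "data": {
  "travel": [
    [0,0,0],
    [0,0,0],
    [0,0,0],
    [0,0,0],
    [0,0,0]
  ],
  "turn": [
    [0,0,0],
    [0,0,0],
    [0,0,0],
    [0,0,0],
    [0,0,0]
  ],
  "grip": [0,0,0,0,0]
}}

```text
time_s: 6.0
ee_pos: [0.5159, 0.4394, 0.0445]
tool_rot: [-3.139, 0.488, 2.986]
force: [0.7, 0.6, -1.8]
grip_width: 0.018
grasp_force: 30.0
```

```bash
python3 - <<'E'
from h import *
s=read_state(); print(s['ee_pos'],s['grip_width'],s['grasp_force'],s['force'],s['ft_torque'])
grab_frame('side')
for c in ['side','wrist']:
  s=read_state(); im=grab_frame(c); cv2.imwrite(f'pics/{c}2.png',im[:,:,::-1])
  for q in ['grip','scraper','mat']: print(c,q,[(round(d['p'],2),np.round(d['centre'],3).tolist()) for d in pinpoint(q,c)][:3])
E
```

```text
[0.5158761  0.43937664 0.04452752] 0.017956133537605442 29.991909563541412 [ 0.7082837   0.59124288 -1.79323716] [0.2231144  0.62087063 0.0082244 ]
side grip [(0.68, [0.504, 0.443, 0.06]), (0.65, [0.353, 0.453, 0.059]), (0.61, [0.68, 0.351, 0.039])]
side scraper [(0.96, [0.351, 0.457, 0.001]), (0.77, [0.683, 0.354, -0.0]), (0.43, [0.507, 0.44, 0.007])]
side mat [(0.74, [0.51, 0.454, -0.001])]
wrist grip [(0.73, [0.515, 0.452, 0.002]), (0.72, [0.508, 0.442, 0.062])]
wrist scraper [(0.86, [0.485, 0.581, 0.002]), (0.62, [0.512, 0.45, 0.001]), (0.55, [0.506, 0.437, 0.006])]
wrist mat [(0.65, [0.511, 0.449, -0.002])]
```

The grasp holds at 18.0 mm. I lift and go to a viewing pose in front of the digester.

```bash
cat >> h.py <<'E'
C=np.array([.650,-.0225]); YAW=.032
def loc(x,y,z):  # deck-local xy -> world, world z
    c,s=np.cos(YAW),np.sin(YAW); return np.array([C[0]+c*x-s*y,C[1]+s*x+c*y,z])
E
python3 - <<'E'
from h import *
p,R=T(read_state()); R9=R
V=loc(-.17,.06,.30)
for w,Rw in [(p+[0,0,.22],R),((p+[0,0,.22]+V)/2,R),(V,handR(YAW))]: rel(w,Rw,p,R); p,R=w,Rw
E
```

```text
travel [-0.344, -0.0016, -0.6476] turn [0.0, 0.0, 0.0] mm 220 deg 0.0
travel [-0.0656, -0.6803, -0.0305] turn [0.0, 0.0, 0.0] mm 205 deg 0.0
travel [-0.0656, -0.6803, -0.0305] turn [-0.0288, -0.0002, -0.0526] mm 205 deg 10.8
```

Request:
{"op": "send_rows", "data": {
  "travel": [
    [-0.034,0,-0.065],
    [-0.12,0,-0.225],
    [-0.23,0,-0.43],
    [-0.344,-0.002,-0.648],
    [-0.344,-0.002,-0.648]
  ],
  "turn": [
    [0,0,0],
    [0,0,0],
    [0,0,0],
    [0,0,0],
    [0,0,0]
  ],
  "grip": [0,0,0,0,0],
  "force": 50
}}

```text
time_s: 6.95
ee_pos: [0.5154, 0.4389, 0.2668]
tool_rot: [-3.139, 0.488, 2.987]
force: [1.8, 0.7, -1.9]
grip_width: 0.0176
grasp_force: 50.0
```

Request:
{"op": "send_rows", "data": {
  "travel": [
    [-0.01,-0.1,-0.005],
    [-0.025,-0.25,-0.01],
    [-0.04,-0.4,-0.018],
    [-0.053,-0.55,-0.025],
    [-0.066,-0.68,-0.03]
  ],
  "turn": [
    [0,0,0],
    [0,0,0],
    [0,0,0],
    [0,0,0],
    [0,0,0]
  ],
  "grip": [0,0,0,0,0]
}}

```text
time_s: 7.45
ee_pos: [0.4964, 0.233, 0.2821]
tool_rot: [-3.138, 0.489, 2.986]
force: [0.8, -0.1, -1.2]
grip_width: 0.0182
grasp_force: 50.0
```

Request:
{"op": "send_rows", "data": {
  "travel": [
    [-0.015,-0.15,-0.008],
    [-0.03,-0.3,-0.015],
    [-0.045,-0.45,-0.02],
    [-0.06,-0.6,-0.027],
    [-0.066,-0.68,-0.03]
  ],
  "turn": [
    [-0.006,0,-0.011],
    [-0.012,0,-0.022],
    [-0.018,0,-0.033],
    [-0.024,0,-0.044],
    [-0.029,0,-0.053]
  ],
  "grip": [0,0,0,0,0]
}}

```text
time_s: 7.95
ee_pos: [0.4792, 0.05, 0.2972]
tool_rot: [-3.139, 0.481, -3.126]
force: [-0.0, -0.9, -1.5]
grip_width: 0.0176
grasp_force: 50.0
```

Request:
{"op": "send_rows", "data": {
  "travel": [
    [0,0,0],
    [0,0,0]
  ],
  "turn": [
    [0,0,0],
    [0,0,0]
  ],
  "grip": [0,0]
}}

```text
time_s: 8.15
ee_pos: [0.4796, 0.0512, 0.2969]
tool_rot: [-3.14, 0.48, -3.129]
force: [0.3, 0.2, -2.1]
grip_width: 0.0179
grasp_force: 50.0
```

```bash
python3 - <<'E'
from h import *
s=read_state(); im=grab_frame('wrist')[:,:,::-1].copy()
K,P=cam('wrist',s); print(s['ee_pos'],s['tool_rot'],s['grip_width'],s['force'])
for q in ['deck','digester','duct_edge','waste_tray','clean_tray','shard0','scraper','grip']:
    print(q,[(round(d['p'],2),np.round(d['centre'],3).tolist()) for d in pinpoint(q,'wrist')][:5])
cv2.imwrite('pics/w3raw.png',im); np.savez('w3',K=K,P=P)
def line(a,b,z,col):
    uv=proj(K,P,[loc(*a,z),loc(*b,z)]); cv2.line(im,*[tuple(map(int,u)) for u in uv],col,1)
for x in (-.068,-.060,.060,.068): line((x,-.18),(x,.18),.08,(0,0,255))
for y in (-.18,.18): line((-.06,y),(.06,y),.07,(0,255,0))
cv2.imwrite('pics/w3.png',im)
E
```

```text
[0.47958851 0.05123316 0.29690199] [-3.14004042  0.48049197 -3.1287738 ] 0.01785907163443896 [ 0.31785635  0.1880796  -2.10610288]
deck [(0.98, [0.647, -0.02, 0.071])]
digester [(0.74, [0.646, -0.025, 0.0])]
duct_edge [(0.59, [0.693, -0.004, 0.069]), (0.25, [0.642, 0.214, 0.002])]
waste_tray [(0.81, [0.655, -0.255, 0.002])]
clean_tray [(0.57, [0.645, 0.214, 0.0])]
shard0 [(0.67, [0.684, -0.054, 0.071]), (0.65, [0.664, -0.117, 0.07]), (0.59, [0.69, -0.003, 0.069])]
scraper [(0.93, [0.466, 0.049, 0.256]), (0.57, [0.683, 0.354, -0.002]), (0.18, [0.654, -0.256, 0.001])]
grip [(0.91, [0.471, 0.05, 0.316]), (0.56, [0.69, 0.354, 0.042]), (0.31, [0.468, 0.049, 0.254])]
```

View pics/w3.png

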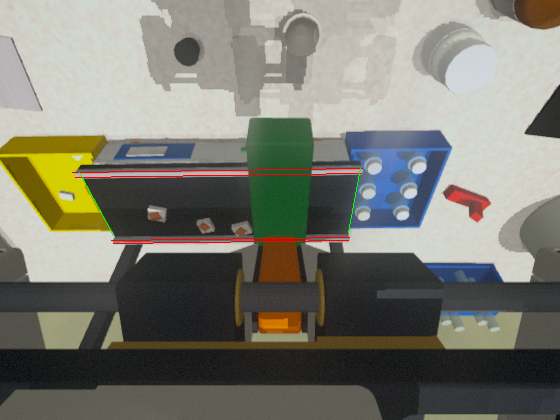

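Wrist view: the deck overlay nearly fits. Shards show at (155,213), (205,226) and (241,229), with the fourth hidden behind the blade. The yellow tray is at the left and the blue one at the right. I check the fit closely.

```bash
python3 - <<'E'
from h import *
d=np.load('w3.npz');K,P=d['K'],d['P']; im=cv2.imread('pics/w3raw.png'); f=4
def ov(u0,v0,w,h):
    c=cv2.resize(im[v0:v0+h,u0:u0+w],None,fx=f,fy=f,interpolation=cv2.INTER_CUBIC)
    def line(a,b,z,col):
        uv=(proj(K,P,[loc(*a,z),loc(*b,z)])-[u0,v0]+.5)*f; cv2.line(c,*[tuple(map(int,u)) for u in uv],col,1)
    for x in (-.068,.060,-.06,.068): line((x,-.18),(x,.18),.08,(0,0,255))
    for y in (-.18,.18): line((-.06,y),(.06,y),.07,(0,255,0))
    return c
cv2.imwrite('pics/w3c.png',np.hstack([ov(70,150,100,110),ov(300,130,70,110)]))
E
```

```text
(no output)
```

View pics/w3c.png

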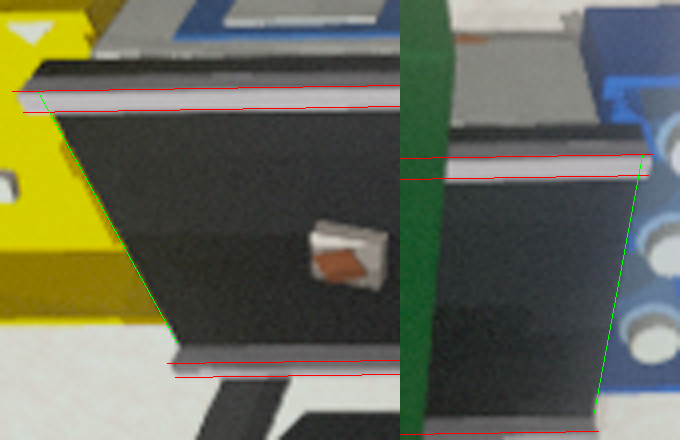

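```bash
python3 - <<'E'
from h import *
d=np.load('w3.npz');K,P=d['K'],d['P']; im=cv2.imread('pics/w3raw.png'); h=cv2.cvtColor(im,cv2.COLOR_BGR2HSV)
g=cv2.inRange(h,(45,100,20),(80,255,255)); n,l,st,_=cv2.connectedComponentsWithStats(g); print(st[st[:,4]>1000])
s=read_state();p,R=T(s)
yaw=np.arctan2(R[1,1],R[0,1])-np.pi/2; print(np.degrees(yaw),np.degrees(np.arcsin(R[2,0])))
A=Ro.from_euler('z',yaw).as_matrix()
for off in (6,9,12):
  for pit in (-2,0,2):
    B=A@Ro.from_euler('y',pit,degrees=True).as_matrix()
    pts=np.array([[x,y,z] for x in(-54,54) for y in(-15,15) for z in(0,24)])/1000
    # pivot about grip
    gp=p-.019*R[:,2]; X=(pts-np.array([-.0002+(9-off)/1000,0,.060]))@B.T+gp
    uv=proj(K,P,X); print(off,pit,uv.min(0).round(1),uv.max(0).round(1), uv[[0,2,1,3,5,7]].round(0).tolist())
rel(loc(-.11+.009,.145,.111+.035),handR(YAW))
E
```

```text
[[     0      0    560    420 229251]
 [   249    123     64    123   5870]]
0.8911899052189043 -27.515498221662707
6 -2 [246.4 109.3] [313.9 279.7] [[250.0, 109.0], [310.0, 109.0], [246.0, 133.0], [314.0, 132.0], [258.0, 280.0], [303.0, 280.0]]
6 0 [245.8 107. ] [314.4 276.4] [[250.0, 107.0], [311.0, 107.0], [246.0, 132.0], [314.0, 132.0], [258.0, 276.0], [303.0, 276.0]]
6 2 [245.3 104.9] [315. 273.] [[249.0, 105.0], [311.0, 105.0], [245.0, 132.0], [315.0, 132.0], [258.0, 273.0], [303.0, 273.0]]
9 -2 [246.9 114.9] [313.4 282.4] [[250.0, 115.0], [310.0, 115.0], [247.0, 139.0], [313.0, 138.0], [258.0, 282.0], [303.0, 282.0]]
9 0 [246.3 112.7] [313.9 278.9] [[250.0, 113.0], [310.0, 113.0], [246.0, 138.0], [314.0, 138.0], [258.0, 279.0], [303.0, 279.0]]
9 2 [245.8 110.6] [314.5 275.5] [[249.0, 111.0], [311.0, 111.0], [246.0, 138.0], [314.0, 138.0], [258.0, 276.0], [303.0, 275.0]]
12 -2 [247.3 120.5] [313.  285.1] [[251.0, 121.0], [309.0, 120.0], [247.0, 144.0], [313.0, 144.0], [258.0, 285.0], [302.0, 285.0]]
12 0 [246.8 118.3] [313.5 281.5] [[250.0, 118.0], [310.0, 118.0], [247.0, 144.0], [313.0, 144.0], [258.0, 281.0], [302.0, 281.0]]
12 2 [246.3 116.2] [314. 278.] [[250.0, 116.0], [310.0, 116.0], [246.0, 144.0], [314.0, 144.0], [258.0, 278.0], [302.0, 278.0]]
travel [0.0386, 0.2199, 0.5462] turn [-0.0028, -0.0027, -0.0045] mm 177 deg 1.1
```

```bash
python3 - <<'E'
from h import *
im=cv2.imread('pics/w3raw.png')
print([(v,int(im[v,260:300,1].mean())) for v in range(108,166,2)])
E
```

```text
[(108, 203), (110, 202), (112, 202), (114, 204), (116, 204), (118, 122), (120, 97), (122, 96), (124, 96), (126, 96), (128, 96), (130, 95), (132, 95), (134, 94), (136, 94), (138, 93), (140, 92), (142, 97), (144, 100), (146, 93), (148, 91), (150, 90), (152, 90), (154, 90), (156, 88), (158, 88), (160, 88), (162, 87), (164, 87)]
```

Request:
{"op": "send_rows", "data": {
  "travel": [
    [0.01,0.05,0.13],
    [0.018,0.1,0.25],
    [0.025,0.15,0.38],
    [0.039,0.22,0.5],
    [0.039,0.22,0.546]
  ],
  "turn": [
    [-0.003,-0.003,-0.0045],
    [-0.003,-0.003,-0.0045],
    [-0.003,-0.003,-0.0045],
    [-0.003,-0.003,-0.0045],
    [-0.003,-0.003,-0.0045]
  ],
  "grip": [0,0,0,0,0]
}}

```text
time_s: 9.1
ee_pos: [0.545, 0.1202, 0.1449]
tool_rot: [3.139, 0.49, -3.11]
force: [1.4, -1.3, -1.6]
grip_width: 0.0175
grasp_force: 50.0
```

Request:
{"op": "send_rows", "data": {
  "travel": [
    [0,0,0],
    [0,0,0]
  ],
  "turn": [
    [0,0,0],
    [0,0,0]
  ],
  "grip": [0,0]
}}

```text
time_s: 9.3
ee_pos: [0.5439, 0.1191, 0.1457]
tool_rot: [-3.142, 0.488, -3.109]
force: [0.1, 0.6, -1.9]
grip_width: 0.0178
grasp_force: 50.0
```

```bash
python3 - <<'E'
from h import *
s=read_state(); im=grab_frame('wrist')[:,:,::-1].copy(); K,P=cam('wrist',s); p,R=T(s)
yaw=np.arctan2(R[1,1],R[0,1])-np.pi/2; print(p,np.degrees(yaw),np.degrees(s['tool_rot'][1]),s['force'])
q=s['qpos']; print(np.round(q,2))
f=2; A=Ro.from_euler('z',yaw).as_matrix()
c=cv2.resize(im[60:360,100:460],None,fx=f,fy=f)
def L(X,col):
    uv=(proj(K,P,X)-[100,60]+.5)*f
    for a,b in zip(uv[:-1],uv[1:]): cv2.line(c,tuple(map(int,a)),tuple(map(int,b)),col,1)
for x in (-.068,.060,-.06,.068): L([loc(x,-.18,.08),loc(x,.18,.08)],(0,0,255))
for y in (-.18,.18): L([loc(-.06,y,.07),loc(.06,y,.07)],(0,255,0))
o=p-A@[.009,0,.0432]
L([o+A@v for v in np.array([[-.054,-.015,0],[-.054,.015,0],[-.054,.015,.024],[-.054,-.015,.024],[-.054,-.015,0]])],(255,255,0))
L([o+A@v for v in np.array([[-.054,-.015,.024],[.054,-.015,.024],[.054,.015,.024],[-.054,.015,.024]])],(255,255,0))
cv2.imwrite('pics/w4.png',c)
rel(loc(.009,.145,.111+.018),handR(YAW))
E
```

```text
[0.54387522 0.11906162 0.14573153] 1.8941716689655965 27.96502491059943 [ 0.10259938  0.56587508 -1.8961484 ]
[-0.05  0.27 -0.45  2.24  1.01  0.37  0.24]
travel [-0.2964, 0.002, 0.2249] turn [0.0, 0.0003, -0.0001] mm 112 deg 0.1
```

View pics/w4.png

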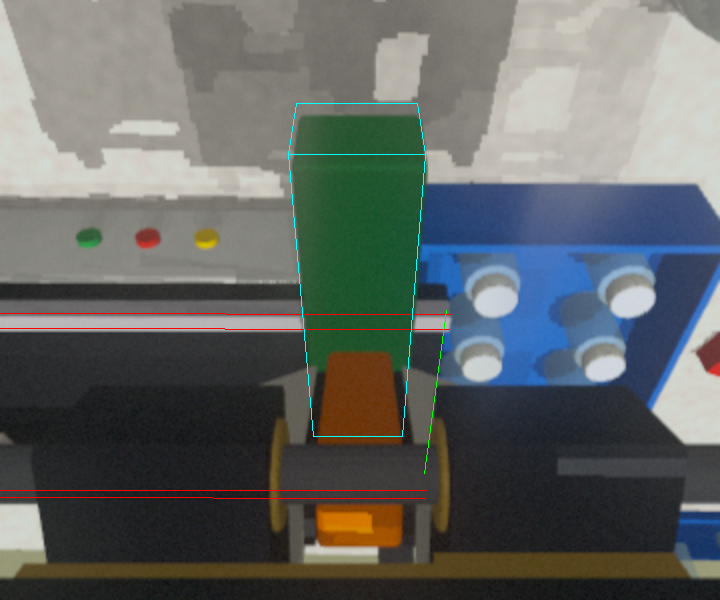

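The blade sits square in the hand, about 3 mm further in +x than assumed. So I aim the TCP at local x = +6 mm.

```bash
python3 - <<'E'
from h import *
rel(loc(.006,.145,.129),handR(YAW))
p=loc(.006,.145,.129);R=handR(YAW)
rel(p-[0,0,.013],R,p,R)
E
```

```text
travel [-0.2876, 0.002, 0.2202] turn [0.0, 0.0003, -0.0001] mm 109 deg 0.1
travel [0.0203, 0.0, 0.0383] turn [0.0, 0.0, 0.0] mm 13 deg 0.0
```

Request:
{"op": "send_rows", "data": {
  "travel": [
    [-0.06,0,0.045],
    [-0.12,0.001,0.09],
    [-0.18,0.002,0.135],
    [-0.24,0.002,0.18],
    [-0.288,0.002,0.22]
  ],
  "turn": [
    [0,0,0],
    [0,0,0],
    [0,0,0],
    [0,0,0],
    [0,0,0]
  ],
  "grip": [0,0,0,0,0]
}}

```text
time_s: 9.85
ee_pos: [0.6534, 0.1213, 0.131]
tool_rot: [3.14, 0.493, -3.113]
force: [0.4, 0.1, -2.0]
grip_width: 0.018
grasp_force: 50.0
```

Request:
{"op": "send_rows", "data": {
  "travel": [
    [0,0,0],
    [0,0,0],
    [0,0,0]
  ],
  "turn": [
    [0,0,0],
    [0,0,0],
    [0,0,0]
  ],
  "grip": [0,0,0]
}}

```text
time_s: 10.15
ee_pos: [0.651, 0.1221, 0.1296]
tool_rot: [3.141, 0.491, -3.111]
force: [0.0, -0.4, -1.9]
grip_width: 0.0179
grasp_force: 50.0
```

```bash
python3 - <<'E'
from h import *
s=read_state();p,R=T(s);print(p,np.degrees(s['tool_rot']),s['force'])
rel(loc(.006,.145,.129),handR(YAW))
im=grab_frame('side'); im=im[:,:,::-1]
cv2.imwrite('pics/s5.png',cv2.resize(im[110:300,160:320],None,fx=3.5,fy=3.1,interpolation=cv2.INTER_CUBIC))
E
```

```text
[0.65102457 0.12212354 0.12963387] [ 179.97210475   28.11689777 -178.23213227] [ 0.00674083 -0.44155188 -1.9392759 ]
travel [-0.0, 0.0016, 0.0024] turn [-0.0, 0.0006, -0.0003] mm 1 deg 0.1
```

View pics/s5.png

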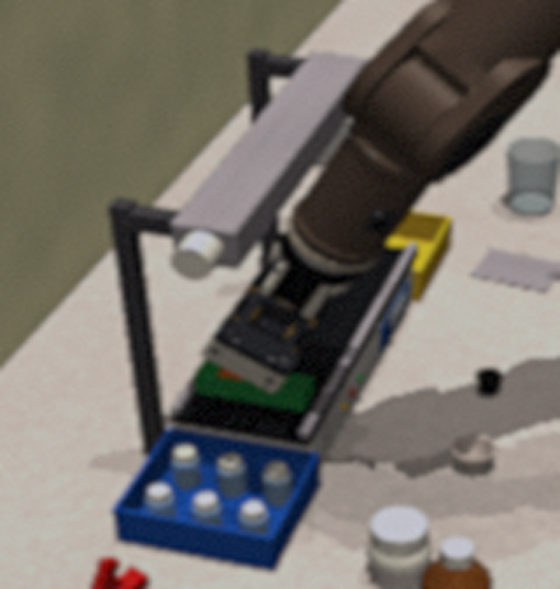

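Side view: the blade hangs between the lips at the blue-tray end, and the gripper is clear of the duct. Lowering gently.

Request:
{"op": "send_rows", "data": {
  "travel": [
    [0.007,0,0.013],
    [0.014,0,0.026],
    [0.02,0,0.038],
    [0.023,0,0.044],
    [0.023,0,0.044]
  ],
  "turn": [
    [0,0,0],
    [0,0,0],
    [0,0,0],
    [0,0,0],
    [0,0,0]
  ],
  "grip": [0,0,0,0,0]
}}

```text
time_s: 10.7
ee_pos: [0.6514, 0.1228, 0.1131]
tool_rot: [3.141, 0.489, -3.11]
force: [0.6, -0.1, -1.3]
grip_width: 0.0173
grasp_force: 50.0
```

Request:
{"op": "send_rows", "data": {
  "travel": [
    [0.0016,0,0.003],
    [0.0016,0,0.003]
  ],
  "turn": [
    [0,0,0],
    [0,0,0]
  ],
  "grip": [0,0]
}}

```text
time_s: 10.9
ee_pos: [0.6518, 0.1227, 0.1127]
tool_rot: [3.141, 0.49, -3.11]
force: [-0.6, -0.3, -2.6]
grip_width: 0.0177
grasp_force: 50.0
```

Request:
{"op": "send_rows", "data": {
  "travel": [
    [0.0016,0,0.003],
    [0.0016,0,0.003]
  ],
  "turn": [
    [0,0,0],
    [0,0,0]
  ],
  "grip": [0,0]
}}

```text
time_s: 11.1
ee_pos: [0.6517, 0.1226, 0.1116]
tool_rot: [3.141, 0.49, -3.11]
force: [-0.2, -0.1, -1.9]
grip_width: 0.0181
grasp_force: 50.0
```

No contact yet; continuing in 1 mm steps.

Request:
{"op": "send_rows", "data": {
  "travel": [
    [0.0016,0,0.003],
    [0.0016,0,0.003]
  ],
  "turn": [
    [0,0,0],
    [0,0,0]
  ],
  "grip": [0,0]
}}

```text
time_s: 11.3
ee_pos: [0.6517, 0.1226, 0.1106]
tool_rot: [3.141, 0.49, -3.11]
force: [-0.0, 0.4, -1.4]
grip_width: 0.0177
grasp_force: 50.0
```

Request:
{"op": "send_rows", "data": {
  "travel": [
    [0.0008,0,0.0015],
    [0.0008,0,0.0015]
  ],
  "turn": [
    [0,0,0],
    [0,0,0]
  ],
  "grip": [0,0]
}}

```text
time_s: 11.5
ee_pos: [0.6518, 0.1227, 0.1104]
tool_rot: [3.141, 0.49, -3.11]
force: [-2.2, -0.8, 2.2]
grip_width: 0.0177
grasp_force: 50.0
```

Contact at about 4 N. I start the sweep towards -y with a touch more press.

Request:
{"op": "send_rows", "data": {
  "travel": [
    [0.0004,-0.02,0.0008],
    [0.0004,-0.05,0.0008],
    [0.0004,-0.08,0.0008],
    [0.0004,-0.11,0.0008],
    [0.0004,-0.14,0.0008]
  ],
  "turn": [
    [0,0,0],
    [0,0,0],
    [0,0,0],
    [0,0,0],
    [0,0,0]
  ],
  "grip": [0,0,0,0,0]
}}

```text
time_s: 12.0
ee_pos: [0.6536, 0.0801, 0.1104]
tool_rot: [3.14, 0.491, -3.111]
force: [1.0, 3.5, 5.5]
grip_width: 0.0175
grasp_force: 50.0
```

Request:
{"op": "send_rows", "data": {
  "travel": [
    [0,-0.035,0],
    [0,-0.07,0],
    [0,-0.105,0],
    [0,-0.14,0],
    [0,-0.175,0]
  ],
  "turn": [
    [0,0,0],
    [0,0,0],
    [0,0,0],
    [0,0,0],
    [0,0,0]
  ],
  "grip": [0,0,0,0,0]
}}

```text
time_s: 12.5
ee_pos: [0.6553, 0.0277, 0.1105]
tool_rot: [3.14, 0.491, -3.11]
force: [-0.6, 3.3, 5.8]
grip_width: 0.0179
grasp_force: 50.0
```

Request:
{"op": "send_rows", "data": {
  "travel": [
    [0,-0.035,0],
    [0,-0.07,0],
    [0,-0.105,0],
    [0,-0.14,0],
    [0,-0.175,0]
  ],
  "turn": [
    [0,0,0],
    [0,0,0],
    [0,0,0],
    [0,0,0],
    [0,0,0]
  ],
  "grip": [0,0,0,0,0]
}}

```text
time_s: 13.0
ee_pos: [0.6569, -0.0246, 0.1105]
tool_rot: [3.14, 0.492, -3.11]
force: [0.1, 3.9, 6.5]
grip_width: 0.0178
grasp_force: 50.0
```

```bash
python3 - <<'E'
from h import *
s=read_state();p,R=T(s);print(p,np.degrees(s['tool_rot']),s['force'])
c,q=np.cos(YAW),np.sin(YAW);d=p[:2]-C;print('local',c*d[0]+q*d[1],-q*d[0]+c*d[1])
E
```

```text
[ 0.65692163 -0.02459883  0.110485  ] [ 179.92030385   28.16672292 -178.20363383] [0.08208379 3.93678979 6.5235629 ]
local 0.006850937265798792 -0.002319212934509125
```

Request:
{"op": "send_rows", "data": {
  "travel": [
    [0,-0.035,0],
    [0,-0.07,0],
    [0,-0.105,0],
    [0,-0.14,0],
    [0,-0.175,0]
  ],
  "turn": [
    [0,0,0],
    [0,0,0],
    [0,0,0],
    [0,0,0],
    [0,0,0]
  ],
  "grip": [0,0,0,0,0]
}}

```text
time_s: 13.5
ee_pos: [0.6586, -0.077, 0.1105]
tool_rot: [3.14, 0.492, -3.11]
force: [0.4, 3.4, 5.7]
grip_width: 0.0176
grasp_force: 50.0
```

Request:
{"op": "send_rows", "data": {
  "travel": [
    [0,-0.035,0],
    [0,-0.07,0],
    [0,-0.105,0],
    [0,-0.14,0],
    [0,-0.175,0]
  ],
  "turn": [
    [0,0,0],
    [0,0,0],
    [0,0,0],
    [0,0,0],
    [0,0,0]
  ],
  "grip": [0,0,0,0,0]
}}

```text
time_s: 14.0
ee_pos: [0.6602, -0.1294, 0.1105]
tool_rot: [3.14, 0.492, -3.11]
force: [-0.2, 4.1, 7.0]
grip_width: 0.0181
grasp_force: 50.0
```

Request:
{"op": "send_rows", "data": {
  "travel": [
    [0,-0.035,0],
    [0,-0.07,0],
    [0,-0.105,0],
    [0,-0.14,0],
    [0,-0.175,0]
  ],
  "turn": [
    [0,0,0],
    [0,0,0],
    [0,0,0],
    [0,0,0],
    [0,0,0]
  ],
  "grip": [0,0,0,0,0]
}}

```text
time_s: 14.5
ee_pos: [0.6618, -0.1818, 0.1105]
tool_rot: [3.14, 0.492, -3.11]
force: [0.3, 3.7, 8.0]
grip_width: 0.0179
grasp_force: 50.0
```

Request:
{"op": "send_rows", "data": {
  "travel": [
    [0,-0.03,0],
    [0,-0.05,0],
    [0,-0.063,0],
    [0,-0.063,0],
    [0,-0.063,0]
  ],
  "turn": [
    [0,0,0],
    [0,0,0],
    [0,0,0],
    [0,0,0],
    [0,0,0]
  ],
  "grip": [0,0,0,0,0]
}}

```text
time_s: 15.0
ee_pos: [0.6623, -0.2016, 0.1105]
tool_rot: [3.141, 0.492, -3.111]
force: [1.2, 0.7, 7.9]
grip_width: 0.0175
grasp_force: 50.0
```

```bash
python3 - <<'E'
from h import *
s=read_state();p,R=T(s);print(p,np.degrees(s['tool_rot']),s['force'],s['qpos'].round(2))
c,q=np.cos(YAW),np.sin(YAW);d=p[:2]-C;print('local',c*d[0]+q*d[1],-q*d[0]+c*d[1])
im=grab_frame('wrist')[:,:,::-1]; sc=grab_frame('scene')[:,:,::-1]
for c in ('wrist','scene'): print(c,[(round(d['p'],2),np.round(d['centre'],3).tolist()) for d in pinpoint('shard0',c)])
z=cv2.resize(sc[160:270,150:300],None,fx=2.6,fy=3.8,interpolation=cv2.INTER_CUBIC)[:418]
cv2.imwrite('pics/w6.png',np.hstack([im[:418,:400],z]))
E
```

```text
[ 0.66228403 -0.20162002  0.11046431] [ 179.98945363   28.16534941 -178.24971489] [1.16888001 0.69584663 7.89103038] [ 0.84  0.6  -0.76  1.93  0.8   0.35  1.17]
local 0.006546878141476736 -0.17942133571356528
wrist [(0.8, [0.658, -0.218, 0.015]), (0.77, [0.694, -0.216, 0.018]), (0.76, [0.658, -0.232, 0.011]), (0.62, [0.691, -0.231, 0.012])]
scene []
```

View pics/w6.png

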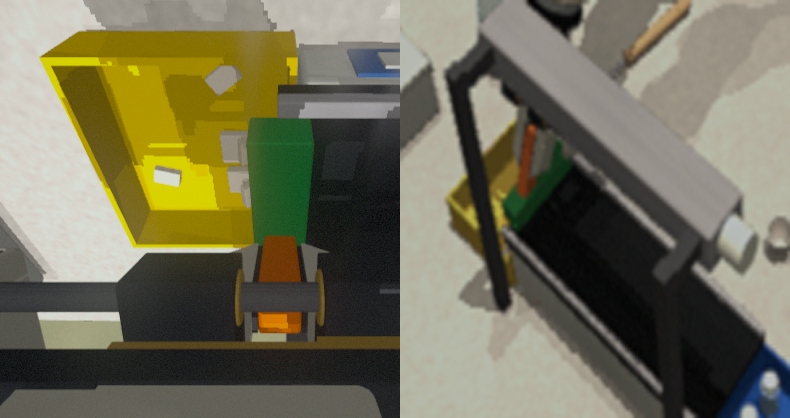

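Wrist view: the deck behind the blade is bare, and the shards lie in the yellow tray at (235,145) and (238,185), beside the old ones at (166,177) and (222,80). I lift, slide back to mid-deck in the air and retract.

Request:
{"op": "send_rows", "data": {
  "travel": [
    [-0.009,0,-0.018],
    [-0.018,0,-0.036],
    [-0.028,0,-0.053],
    [-0.028,0,-0.053]
  ],
  "turn": [
    [0,0,0],
    [0,0,0],
    [0,0,0],
    [0,0,0]
  ],
  "grip": [0,0,0,0]
}}

```text
time_s: 15.6
ee_pos: [0.662, -0.2011, 0.1285]
tool_rot: [3.141, 0.491, -3.111]
force: [1.2, -0.0, -1.8]
grip_width: 0.0177
grasp_force: 50.0
```

Request:
{"op": "send_rows", "data": {
  "travel": [
    [0,0.1,0],
    [0,0.23,0],
    [0,0.36,0],
    [0,0.5,0],
    [0,0.6,0]
  ],
  "turn": [
    [0,0,0],
    [0,0,0],
    [0,0,0],
    [0,0,0],
    [0,0,0]
  ],
  "grip": [0,0,0,0,0]
}}

```text
time_s: 16.1
ee_pos: [0.6558, -0.0173, 0.1281]
tool_rot: [3.14, 0.491, -3.108]
force: [0.8, 0.5, -1.4]
grip_width: 0.0176
grasp_force: 50.0
```

```bash
python3 - <<'E'
from h import *
s=read_state();p,R=T(s);print(p,np.degrees(s['tool_rot']),s['force'],s['qpos'].round(2))
p1=loc(-.15,.0,.155);R1=handR(YAW); rel(p1,R1)
V=loc(-.17,.06,.30); rel(V,R1,p1,R1)
E
```

```text
[ 0.65583992 -0.01725039  0.12805629] [ 179.9039804    28.10783601 -178.08505045] [ 0.81061352  0.50543188 -1.37069246] [ 0.37  0.45 -0.56  2.04  0.91  0.33  0.7 ]
travel [0.4164, -0.0156, -0.3243] turn [0.0007, 0.0006, 0.0004] mm 158 deg 0.2
travel [-0.168, 0.2, -0.4581] turn [0.0, 0.0, 0.0] mm 158 deg 0.0
```

Request:
{"op": "send_rows", "data": {
  "travel": [
    [0.08,-0.003,-0.06],
    [0.18,-0.006,-0.14],
    [0.28,-0.01,-0.218],
    [0.37,-0.014,-0.288],
    [0.416,-0.016,-0.324]
  ],
  "turn": [
    [0,0,0],
    [0,0,0],
    [0,0,0],
    [0,0,0],
    [0,0,0]
  ],
  "grip": [0,0,0,0,0]
}}

```text
time_s: 16.6
ee_pos: [0.4973, -0.0307, 0.1543]
tool_rot: [-3.14, 0.488, -3.109]
force: [-0.3, 0.1, -1.9]
grip_width: 0.0182
grasp_force: 50.0
```

Request:
{"op": "send_rows", "data": {
  "travel": [
    [-0.03,0.04,-0.1],
    [-0.08,0.1,-0.22],
    [-0.13,0.15,-0.35],
    [-0.168,0.2,-0.458],
    [-0.168,0.2,-0.458]
  ],
  "turn": [
    [0,0,0],
    [0,0,0],
    [0,0,0],
    [0,0,0],
    [0,0,0]
  ],
  "grip": [0,0,0,0,0]
}}

```text
time_s: 17.1
ee_pos: [0.4783, 0.0292, 0.3011]
tool_rot: [3.142, 0.491, -3.111]
force: [0.1, -1.6, -2.6]
grip_width: 0.0179
grasp_force: 50.0
```

```bash
python3 - <<'E'
from h import *
s=read_state();p,R=T(s);print(p,np.degrees(s['tool_rot']),s['force'])
im=grab_frame('wrist')[:,:,::-1]
print([(round(d['p'],2),np.round(d['centre'],3).tolist()) for d in pinpoint('shard0','wrist')])
grab_frame('scene'); print('mat',[(round(d['p'],2),np.round(d['centre'],3).tolist()) for d in pinpoint('mat','scene')])
sd=grab_frame('side')[:,:,::-1]
print('mat',[(round(d['p'],2),np.round(d['centre'],3).tolist()) for d in pinpoint('mat','side')])
cv2.imwrite('pics/w7.png',np.hstack([im[100:260,:400],]).repeat(2,0).repeat(2,1)); cv2.imwrite('pics/side7.png',sd)
# mat from side/scene black blob
for c in ('side','scene'):
    b=sd if c=='side' else grab_frame('scene')[:,:,::-1].copy(); K,P=cam(c)
    u0,v0=proj(K,P,[[.513,.45,.004]])[0].astype(int); g=(b.max(2)<60).astype(np.uint8); n,l,st,ce=cv2.connectedComponentsWithStats(g)
    k=l[v0,u0]; v,u=np.where(l==k); print(c,(u0,v0),k,st[k],cv2.minAreaRect((back(K,P,np.c_[u,v],.004)[:,:2]*1000).astype(np.float32)))
E
```

```text
[0.47831807 0.02915513 0.30108475] [ 179.99990285   28.11550441 -178.23647449] [ 0.05243509 -1.55808932 -2.56238228]
[(0.25, [0.47, 0.026, 0.26])]
mat [(0.79, [0.511, 0.453, -0.002])]
mat [(0.66, [0.515, 0.448, -0.001])]
side (np.int64(231), np.int64(342)) 67 [ 206  324   53   40 1192] ((511.32879638671875, 450.19769287109375), (94.23486328125, 117.28324127197266), 83.33879852294922)
scene (np.int64(371), np.int64(293)) 90 [349 276  45  40 946] ((515.9013671875, 451.1694030761719), (94.27072143554688, 119.39169311523438), 82.57778930664062)
```

View pics/w7.png

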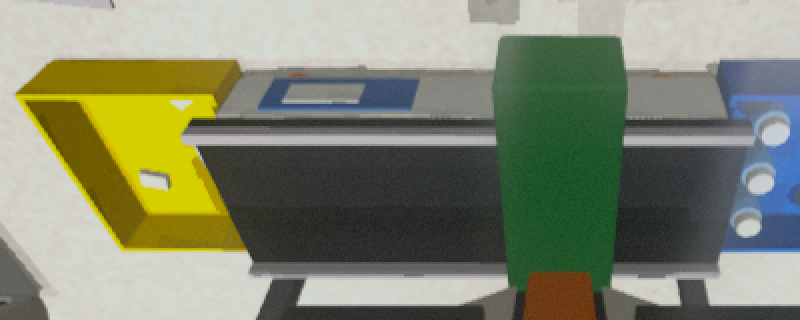

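The deck is clear and the blue tray untouched. The mat centre is about (0.5135,0.4505) with yaw about -7°. Going to put the scraper back.

```bash
python3 - <<'E'
from h import *
p,R=T(read_state()); y=np.radians(-7); R1=handR(y)
t=np.array([.5135+.0065*np.cos(y),.4505+.0065*np.sin(y),.0]); H=t+[0,0,.28]
for w,Rw in [((p+H)/2,R),(H,R1),(t+[0,0,.075],R1),(t+[0,0,.047],R1)]: rel(w,Rw,p,R); p,R=w,Rw
E
```

```text
travel [-0.0672, 0.6996, 0.071] turn [0.0, 0.0, 0.0] mm 212 deg 0.0
travel [-0.0672, 0.6996, 0.071] turn [0.0233, -0.0004, 0.043] mm 212 deg 8.8
travel [0.3208, 0.0, 0.6033] turn [0.0, 0.0, 0.0] mm 205 deg 0.0
travel [0.0438, 0.0, 0.0824] turn [0.0, 0.0, 0.0] mm 28 deg 0.0
```

Request:
{"op": "send_rows", "data": {
  "travel": [
    [-0.012,0.12,0.012],
    [-0.026,0.27,0.027],
    [-0.04,0.42,0.042],
    [-0.055,0.57,0.057],
    [-0.067,0.7,0.071]
  ],
  "turn": [
    [0,0,0],
    [0,0,0],
    [0,0,0],
    [0,0,0],
    [0,0,0]
  ],
  "grip": [0,0,0,0,0]
}}

```text
time_s: 17.95
ee_pos: [0.4887, 0.1679, 0.29]
tool_rot: [-3.14, 0.477, -3.109]
force: [-0.0, -1.8, -0.5]
grip_width: 0.0178
grasp_force: 50.0
```

Request:
{"op": "send_rows", "data": {
  "travel": [
    [-0.014,0.15,0.015],
    [-0.03,0.31,0.031],
    [-0.045,0.46,0.046],
    [-0.06,0.61,0.061],
    [-0.067,0.7,0.071]
  ],
  "turn": [
    [0.005,0,0.009],
    [0.01,0,0.018],
    [0.015,0,0.027],
    [0.02,0,0.036],
    [0.023,0,0.043]
  ],
  "grip": [0,0,0,0,0]
}}

```text
time_s: 18.45
ee_pos: [0.5075, 0.3544, 0.2803]
tool_rot: [-3.135, 0.478, 3.022]
force: [2.4, 0.7, -0.1]
grip_width: 0.018
grasp_force: 50.0
```

Request:
{"op": "send_rows", "data": {
  "travel": [
    [0.06,0,0.12],
    [0.14,0,0.263],
    [0.22,0,0.414],
    [0.28,0,0.527],
    [0.321,0,0.603]
  ],
  "turn": [
    [0,0,0],
    [0,0,0],
    [0,0,0],
    [0,0,0],
    [0,0,0]
  ],
  "grip": [0,0,0,0,0]
}}

```text
time_s: 18.95
ee_pos: [0.5026, 0.3524, 0.0723]
tool_rot: [-3.134, 0.473, 3.027]
force: [1.3, -0.3, -2.1]
grip_width: 0.0175
grasp_force: 50.0
```

Request:
{"op": "send_rows", "data": {
  "travel": [
    [0,0,0],
    [0,0,0],
    [0,0,0]
  ],
  "turn": [
    [0,0,0],
    [0,0,0],
    [0,0,0]
  ],
  "grip": [0,0,0]
}}

```text
time_s: 19.25
ee_pos: [0.505, 0.3545, 0.0792]
tool_rot: [-3.14, 0.479, 3.023]
force: [-0.3, 0.9, -0.2]
grip_width: 0.018
grasp_force: 50.0
```

```bash
python3 - <<'E'
from h import *
s=read_state();print(s['ee_pos'],np.degrees(s['tool_rot']),s['force']); y=np.radians(-7)
t=np.array([.5135+.0065*np.cos(y),.4505+.0065*np.sin(y),.047]);rel(t,handR(y))
im=grab_frame('wrist')[:,:,::-1]; print('mat',[(round(d['p'],2),np.round(d['centre'],3).tolist()) for d in pinpoint('mat','wrist')][:2])
cv2.imwrite('pics/w8.png',im)
E
```

```text
[0.50497234 0.35450866 0.07917126] [-179.90211579   27.46293588  173.2197165 ] [-0.32129237  0.86289971 -0.19536519]
travel [0.0387, 0.3212, 0.1002] turn [0.0, -0.003, 0.0011] mm 102 deg 0.6
mat [(0.73, [0.512, 0.45, 0.002]), (0.64, [0.395, 0.3, 0.001])]
```

View pics/w8.png

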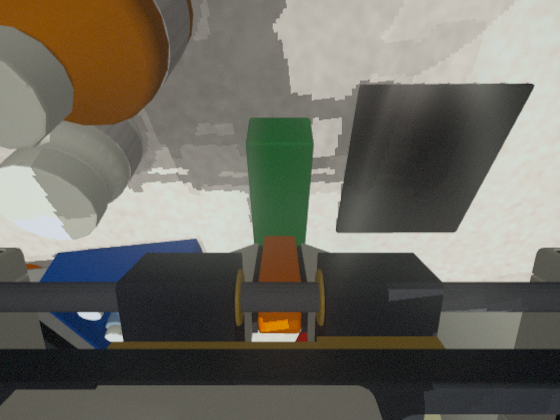

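Wrist view: joint-speed limits left me about 95 mm short of the mat, which is at the right (430,155). The blade hangs free, with the jar and bottle at the left untouched. Raising, then moving across.

```bash
python3 - <<'E'
from h import *
p,R=T(read_state()); y=np.radians(-7); R1=handR(y)
t=np.array([.5135+.0065*np.cos(y),.4505+.0065*np.sin(y),.0])
for w,Rw in [(p+[0,0,.04],R),(t+[0,0,.119],R1),(t+[0,0,.049],R1)]: rel(w,Rw,p,R); p,R=w,Rw
E
```

```text
travel [-0.0616, -0.0002, -0.1182] turn [0.0, 0.0, 0.0] mm 40 deg 0.0
travel [-0.0085, 0.3217, 0.0065] turn [0.0, -0.0027, 0.0009] mm 97 deg 0.5
travel [0.1095, 0.0, 0.206] turn [0.0, 0.0, 0.0] mm 70 deg 0.0
```

Request:
{"op": "send_rows", "data": {
  "travel": [
    [-0.03,0,-0.058],
    [-0.062,0,-0.118],
    [-0.062,0,-0.118]
  ],
  "turn": [
    [0,0,0],
    [0,0,0],
    [0,0,0]
  ],
  "grip": [0,0,0]
}}

```text
time_s: 19.65
ee_pos: [0.506, 0.3553, 0.122]
tool_rot: [3.14, 0.483, 3.021]
force: [0.7, 0.4, -1.8]
grip_width: 0.0177
grasp_force: 50.0
```

Request:
{"op": "send_rows", "data": {
  "travel": [
    [-0.002,0.08,0.002],
    [-0.004,0.16,0.003],
    [-0.006,0.24,0.005],
    [-0.008,0.322,0.006],
    [-0.008,0.322,0.006]
  ],
  "turn": [
    [0,-0.003,0.001],
    [0,-0.003,0.001],
    [0,-0.003,0.001],
    [0,-0.003,0.001],
    [0,-0.003,0.001]
  ],
  "grip": [0,0,0,0,0]
}}

```text
time_s: 20.15
ee_pos: [0.5189, 0.4528, 0.1175]
tool_rot: [3.14, 0.488, 3.02]
force: [0.1, 0.0, -1.8]
grip_width: 0.0177
grasp_force: 50.0
```

Request:
{"op": "send_rows", "data": {
  "travel": [
    [0,0,0],
    [0,0,0],
    [0,0,0]
  ],
  "turn": [
    [0,0,0],
    [0,0,0],
    [0,0,0]
  ],
  "grip": [0,0,0]
}}

```text
time_s: 20.45
ee_pos: [0.5196, 0.448, 0.1173]
tool_rot: [-3.139, 0.489, 3.02]
force: [-0.1, -1.7, -1.2]
grip_width: 0.0179
grasp_force: 50.0
```

```bash
python3 - <<'E'
from h import *
y=np.radians(-7); R1=handR(y);s=read_state();print(s['ee_pos'],np.degrees(s['tool_rot']),s['force'],s['grip_width'])
t=np.array([.5135+.0065*np.cos(y),.4505+.0065*np.sin(y),.048]); rel(t,R1)
grab_frame('wrist'); print('mat',[(round(d['p'],2),np.round(d['centre'],3).tolist()) for d in pinpoint('mat','wrist')][:2],[(round(d['p'],2),np.round(d['centre'],3).tolist()) for d in pinpoint('scraper','wrist')][:2])
E
```

```text
[0.51959075 0.44802154 0.11727417] [-179.83498816   28.0101038   173.03065801] [-0.08424    -1.67334608 -1.16793942] 0.01787305437441336
travel [0.108, 0.0063, 0.2041] turn [-0.0008, 0.0001, 0.0002] mm 69 deg 0.2
mat [] [(0.94, [0.485, 0.58, 0.002]), (0.76, [0.512, 0.448, 0.076])]
```

Request:
{"op": "send_rows", "data": {
  "travel": [
    [0.025,0.006,0.05],
    [0.05,0.006,0.097],
    [0.08,0.006,0.15],
    [0.098,0.006,0.185],
    [0.108,0.006,0.204]
  ],
  "turn": [
    [0,0,0],
    [0,0,0],
    [0,0,0],
    [0,0,0],
    [0,0,0]
  ],
  "grip": [0,0,0,0,0]
}}

```text
time_s: 21.1
ee_pos: [0.5191, 0.45, 0.0456]
tool_rot: [-3.137, 0.487, 3.022]
force: [-0.2, 0.0, -1.4]
grip_width: 0.0175
grasp_force: 50.0
```

Request:
{"op": "send_rows", "data": {
  "travel": [
    [0.002,0,0.004],
    [0.003,0,0.006],
    [0.003,0,0.006]
  ],
  "turn": [
    [0,0,0],
    [0,0,0],
    [0,0,0]
  ],
  "grip": [0,0,0]
}}

```text
time_s: 21.4
ee_pos: [0.5198, 0.4512, 0.0466]
tool_rot: [-3.141, 0.489, 3.02]
force: [0.4, -0.1, -1.7]
grip_width: 0.0176
grasp_force: 50.0
```

Request:
{"op": "send_rows", "data": {
  "travel": [
    [0.0016,0,0.003],
    [0.0016,0,0.003]
  ],
  "turn": [
    [0,0,0],
    [0,0,0]
  ],
  "grip": [0,0]
}}

```text
time_s: 21.6
ee_pos: [0.5198, 0.451, 0.0454]
tool_rot: [-3.14, 0.489, 3.02]
force: [-0.2, 0.5, -1.1]
grip_width: 0.0178
grasp_force: 50.0
```

Request:
{"op": "send_rows", "data": {
  "travel": [
    [0.0012,0,0.0022],
    [0.0012,0,0.0022]
  ],
  "turn": [
    [0,0,0],
    [0,0,0]
  ],
  "grip": [0,0]
}}

```text
time_s: 21.8
ee_pos: [0.5198, 0.4509, 0.0444]
tool_rot: [-3.14, 0.489, 3.02]
force: [0.5, 0.8, -0.9]
grip_width: 0.0177
grasp_force: 50.0
```

Request:
{"op": "send_rows", "data": {
  "travel": [
    [0.0006,0,0.0012],
    [0.0006,0,0.0012]
  ],
  "turn": [
    [0,0,0],
    [0,0,0]
  ],
  "grip": [0,0]
}}

```text
time_s: 22.0
ee_pos: [0.5198, 0.4509, 0.0444]
tool_rot: [-3.14, 0.489, 3.02]
force: [-2.3, -1.7, 5.6]
grip_width: 0.0176
grasp_force: 50.0
```

It is standing on the mat. Releasing and backing out along the handle.

Request:
{"op": "send_rows", "data": {
  "travel": [
    [0,0,0],
    [0,0,0],
    [0,0,0],
    [0,0,0],
    [0,0,0]
  ],
  "turn": [
    [0,0,0],
    [0,0,0],
    [0,0,0],
    [0,0,0],
    [0,0,0]
  ],
  "grip": [0.25,0.4,0.6,0.6,0.6]
}}

```text
time_s: 22.5
ee_pos: [0.5196, 0.4508, 0.0437]
tool_rot: [-3.139, 0.488, 3.021]
force: [0.1, -0.4, 0.2]
grip_width: 0.0499
grasp_force: 0.0
```

Request:
{"op": "send_rows", "data": {
  "travel": [
    [0,0,-0.04],
    [0,0,-0.12],
    [0,0,-0.24],
    [0,0,-0.38],
    [0,0,-0.45]
  ],
  "turn": [
    [0,0,0],
    [0,0,0],
    [0,0,0],
    [0,0,0],
    [0,0,0]
  ],
  "grip": [0.6,0.6,0.6,0.6,0.6]
}}

```text
time_s: 23.0
ee_pos: [0.4544, 0.4609, 0.167]
tool_rot: [3.14, 0.489, 3.022]
force: [-0.0, 0.6, 0.3]
grip_width: 0.0549
grasp_force: 0.0
```

Request:
{"op": "send_rows", "data": {
  "travel": [
    [0,0,0],
    [0,0,0],
    [0,0,0]
  ],
  "turn": [
    [0,0,0],
    [0,0,0],
    [0,0,0]
  ],
  "grip": [0.6,0.6,0.6]
}}

```text
time_s: 23.3
ee_pos: [0.4572, 0.4578, 0.1622]
tool_rot: [-3.138, 0.488, 3.02]
force: [-0.6, 0.3, 0.0]
grip_width: 0.0551
grasp_force: 0.0
```

```bash
python3 - <<'E'
from h import *
s=read_state();print(s['time_s'],s['ee_pos'],s['force'],s['grip_width']);im=grab_frame('wrist')[:,:,::-1].copy()
K,P=cam('wrist',s);h=cv2.cvtColor(im,cv2.COLOR_BGR2HSV)
for q in ('mat','scraper'): print(q,[(round(d['p'],2),np.round(d['centre'],3).tolist()) for d in pinpoint(q,'wrist')][:3])
g=cv2.inRange(h,(45,100,30),(75,255,255)); n,l,st,ce=cv2.connectedComponentsWithStats(g)
k=1+st[1:,4].argmax(); v,u=np.where(l==k); print(cv2.minAreaRect((back(K,P,np.c_[u,v],.028)[:,:2]*1000).astype(np.float32)))
sd=grab_frame('side')[:,:,::-1]
cv2.imwrite('pics/f9.png',np.hstack([cv2.resize(im,(400,400)),cv2.resize(sd[100:400,120:420],(400,400),interpolation=cv2.INTER_CUBIC)]))
E
```

```text
23.3 [0.45723122 0.45783852 0.16220733] [-0.56067124  0.25580616  0.02305911] 0.05505021354835022
mat []
scraper [(0.9, [0.51, 0.449, 0.004]), (0.77, [0.485, 0.58, 0.002]), (0.54, [0.683, 0.357, -0.002])]
((505.1421203613281, 453.45654296875), (30.090452194213867, 118.15715789794922), 83.15331268310547)
```

View pics/f9.png

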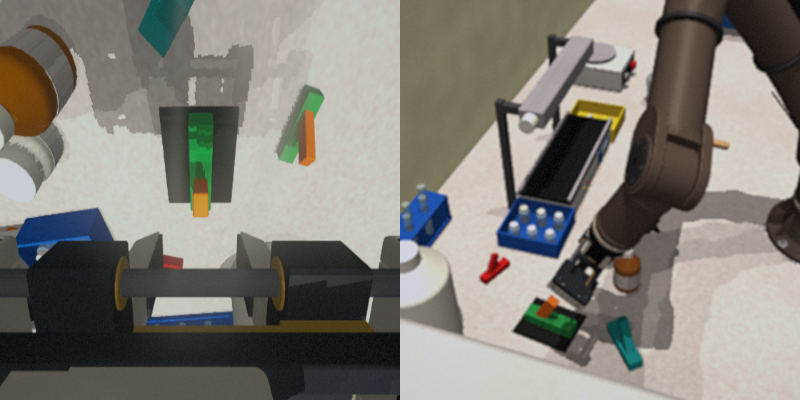

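The wrist view shows the scraper centred and upright on the mat at (200,155). The side view shows the deck bare and everything else in place. Handing in.

```bash
python3 -c "
from bench import *
print(close_job())"
```

```text
the job is handed in; nothing more can be done
None
```

The job is handed in: I swept the deck clear into the yellow waste tray (four shard detections there, though old shards lie in it too), and the scraper stands released on the middle of its mat, blade down.

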